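# Swing a full brew basket over the coffee server and still it

### The job

Swing the heavy brew basket on its swing arm over to the open coffee server at a steady pace of about 0.1 m/s (it drips, so do not creep; it slops if it ever nears 0.25 m/s) and stop it there gently, centred over the server, without knocks and without letting it run on to the end of its travel. Everything on the swing arm but the black rubber bumper with the orange stripe is hot, so push and brake it on the bumper only, and leave the server, mug, pitcher and sugar jar alone. Finish with the gripper clear and the basket having stayed still over the server by itself for about three seconds.

Things in the scene. Friction and masses are not known exactly. Their poses are not given: they have to be found in the camera images.
- post: Steel post of the swing arm, fixed on the counter on the far side, 60 mm across, foot plate 110 mm, hub top 182 mm high. Origin on the vertical hinge axis at counter height; the swing arm points along its -x axis when joint boom is 0. Place and yaw vary.
- boom (a joint): Angle q of the swing arm about the post's vertical hinge, rad, counter-clockwise seen from above: the basket's centre is 340 mm from the hinge axis in the direction (-cos q, -sin q) of the post's x, y axes. Starts negative (basket on the robot's left); the server lies near 0. End stops at -1.15 and 1.15. Inertia about the hinge 0.6 kg m2 nominal; almost no friction, see beam_mid.
- basket_center (a point): Centre of the brew basket at the mid height of its bumper, 193 mm above the counter, 340 mm from the hinge axis; moves with the swing arm.
- bumper: Black rubber disc with an orange stripe round the basket, the only part to be touched: radius 86 mm, 174 to 212 mm above the counter; origin on its axis at counter height. It gives up to 10 mm either way along the swing arc on springs, 300 N/m with hardly any damping: a thing standing in its way throws the basket back, so what brakes it must give way.
- basket_lid (a point): Centre of the lid of the hot steel brew basket, on its axis, 228 mm above the counter. Lid radius 75 mm; below the bumper a funnel, radius 68 mm, with its spout 122 mm above the counter. Basket and beam not to be touched. The swing arm with its full basket weighs 7 kg nominal, 0.75 to 1.3 times that from run to run; about 0.6 kg m2 about the hinge (most of it the basket's).
- beam_mid (a point): Middle of the top of the hot steel beam, 150 mm from the hinge axis towards the basket; beam 36 mm wide, 144 to 170 mm above the counter. Not to be touched. The hinge is almost free: viscous damping 0.04 N m s/rad, dry friction 0.006 N m, so a pushed arm coasts for many seconds and has to be braked.
- server: Squat steel coffee server with a blue band, open on top, fixed to the counter: radius 70 mm, 100 mm high, mouth radius 55 mm. Origin at the centre of its foot. The basket is to stop with its axis over this axis (the server stands within a few mm of the basket's arc).
- mug: White mug, radius 38 mm, 90 mm high, handle to one side; bystander. Origin at the centre of its foot.
- pitcher: Small aluminium cup-shaped pitcher, radius 36 mm, 100 mm high; bystander. Origin at the centre of its foot.
- sugar: Sugar jar with red cap, radius 32 mm, 110 mm high; bystander. Origin at the centre of its foot.
There are look-alikes about, which are no part of the job. What is shaped like the server but green is not meant.

How it is judged (in metres and radians):
On the way, in this order (a step that is already met when the one before it is completed fails the run):
1. the basket is set swinging towards the server, faster than 0.2 rad/s (0.068 m/s) (velocity of joint boom above 0.2 rad/s), for 0.3 s.
2. the basket stays at rest over the server, untouched, for 2.5 s (horizontal distance between basket_center and server below 0.032 m and velocity of joint boom between -0.04 and 0.04 rad/s and contact force between each of the arm, the fingers and bumper below 0.1 N), for 2.5 s.
At the end, for the whole second after the job is handed in: The basket's axis is within 32 mm of the server's axis, the swing arm turns slower than 0.04 rad/s, and nothing touches the bumper (all of step 2).
It fails at once if the swing arm swings faster than 0.75 rad/s (0.25 m/s at the basket) (velocity of joint boom above 0.75 rad/s or velocity of joint boom below -0.75 rad/s).
It fails at once if the swing arm runs to the end of its travel (value of joint boom above 1.05 rad or value of joint boom below -1.05 rad).
It fails at once if the bumper is knocked with more than 20 N (contact force between any of the arm, the fingers and bumper above 20 N).
It fails at once if the hot basket or beam is touched (contact force between any of the arm, the fingers and boom_c0 above 0.5 N or contact force between any of the arm, the fingers and boom_c1 above 0.5 N or contact force between any of the arm, the fingers and boom_c2 above 0.5 N or contact force between any of the arm, the fingers and boom_c3 above 0.5 N or contact force between any of the arm, the fingers and boom_c4 above 0.5 N or contact force between any of the arm, the fingers and boom_c5 above 0.5 N).
It fails at once if the server is struck or a bystander is moved (contact force between any of the arm, the fingers and server above 3 N or distance of any of mug, pitcher, sugar from where it was at the start of the episode above 0.03 m).
It also fails if it takes over 48 s, if anything falls off the work surface, if the arm or the gripper's body presses on something with over 40 N, if the wrist force passes 120 N, or if a joint passes its speed limit or range.

### The arm

A 7-joint arm with a two-finger parallel gripper is mounted at the origin on the work surface. World frame = base frame: x ahead of the robot, y to its left, z up, the work surface at z = 0. Lengths are in mm, angles in rad, forces in N, time in s.
With the tool pointing down it reaches from about 425 to 1025 mm from the base axis. Payload 9.4 kg.
Tool frame: the origin (TCP) lies at the very end of the fingers, on their centre line; the grasp point (between the pads) lies robot.grip_point_offset behind it (robot.grip_point_offset is the distance from the TCP to the grasp point, in mm); z points along the fingers, y is the line along which they close (so a half turn about z gives the same grasp; the last joint's range is limited). The gripper opens to 93 mm and grips with 3 to 60 N. Pads are 15 mm wide; open, the fingers measure 128 mm over their backs; the gripper's body (75 mm by 188 mm) begins 65 mm behind the grasp point.
Start: joints at [-1.389, 0.599, -0.003, 1.599, 0.002, 0.943, -0.08], TCP at [185.548, 700.854, 193.118] pointing down, gripper open.
Joint ranges: [-2.57, 2.57], [-0.35, 1.97], [-1.29, 1.29], [0.11, 2.56], [-1.05, 4.19], [0.11, 1.86], [-2.63, 2.63]. Speed limits (rad/s): [2.22, 2.22, 3.01, 3.01, 3.14, 3.14, 3.14].

### API

Orientations are given as a rotation vector (axis times angle).
In Python, from workcell import readout, cams, robot gives the robot as it stands. The module is installed in compiled form; this text tells all that it offers.
- The arm moves only by the tool step_arm, never from a script. Its arguments are lists of equal length, an entry for each row: "jaw": the closure, from -1 (fully open) to 1 (shut); "travel": the shift along the tool's x, y, z in m, a list of three; "turn": the turn, a rotation vector about the tool's x, y, z in degrees, a list of three. In form: {"jaw": [jaw, ...], "travel": [[x, y, z], ...], "turn": [[ax, ay, az], ...]}. A call has 1 to 5 rows; each row is the pose to reach, as a shift and turn from the pose commanded when the call began, along the tool's axes at that moment; what a row does not reach only later rows make up. A row lasts 1/12 s, in which the tool goes at most 41.7 mm and 7.16 degrees, less where a joint would pass 70% of its speed; a pose out of reach is approached as far as the arm can. A call with a gripper value outside its range is refused whole. The fingers move at their own pace and stop on an object; "grip_force" is the grip in N (left out, the last holds). Time passes only in rows, so rows that repeat a pose let the fingers close. It gives the time, the measured TCP pose, the force, the opening and the grip force at its end, in the units of the state.
- readout.get_state(): the state, without advancing time (a new reading comes with each control period).
- cams.capture(name): name is "side" or "top" or "wrist"; returns a dict with "frame" (384x512x3 uint8, red, green, blue), "vfov" (degrees; the focal length in pixels is half the picture's height over the tangent of half this angle, whatever the lens; pixels are square), "cx", "cy" (the principal point, pixels), "R" (3x3) and "t" (3): a world point X has camera coordinates R X + t. Camera axes: x right, y down, z forward; pixel columns grow to the right and rows downward; lengths in mm; the calibration is good to about 2 mm. A picture is of the moment at which its call begins. There is no depth.
- robot.hand_in(): hands the job in; it is judged then, once.
The state is a dict: "clock": time; "joint_positions": joint angles; "qvel": joint speeds; "tau": joint torques, N m; "ee_pos": TCP position; "tool_rot": TCP orientation; "contact_force": force on the tool from outside, world axes, zero at the start; "wrist_torque": the same for the moment, N m; "grip_width": opening from 0.0 (shut) to 1.0 (fully open); "grasp_force": force on a finger pad.
Only numpy, scipy, OpenCV 4.12 (cv2) and the standard library are available. Lean on these libraries where they do the work, as an engineer would, in place of code of your own. Each camera call takes 0.05 s, during which the arm holds its last target. There are 200 camera calls.

## Working session

There is one attempt and no reset: what is moved stays moved. The work goes in short steps, Python scripts to look and compute and a tool call to move; the robot and the scene stay as the last step left them, time stands still between calls to the robot, and variables do not carry over. Pictures are saved under pics/ and viewed, at most 10 in all, crops included, and the job is handed in when it is done.

Besides the shell and the picture viewer there is one more tool, called after "Emit:" as name(argument=value, ...) on one line, values as JSON. step_arm: Moves the arm, as the interface text tells. Its arguments: {"type":"object","properties":{"jaw":{"type":"array","items":{"type":"number"}},"travel":{"type":"array","items":{"type":"array","items":{"type":"number"}}},"turn":{"type":"array","items":{"type":"array","items":{"type":"number"}}},"grip_force":{"type":"number"}},"required":["jaw","travel","turn"]}

```bash
mkdir -p pics; python3 - <<'E'
from workcell import readout, cams, robot
import cv2, numpy as np, pickle
s=readout.get_state(); print({k:np.round(v,3).tolist() for k,v in s.items()}, robot.grip_point_offset)
for n in ("side","top"):
    c=cams.capture(n); pickle.dump(c,open(f"{n}0.pkl","wb"))
    cv2.imwrite(f"pics/{n}0.png",c["frame"][:,:,::-1]); print(n,c["vfov"],c["cx"],c["cy"],np.round(c["R"],3).tolist(),np.round(c["t"],1))
E
```

```text
{'clock': 0.0, 'joint_positions': [-1.389, 0.6, -0.003, 1.6, 0.002, 0.943, -0.08], 'qvel': [-0.002, -0.001, -0.0, 0.001, 0.0, -0.002, -0.001], 'tau': [-0.001, -76.507, 1.497, -25.235, -0.052, 0.017, 0.0], 'ee_pos': [185.425, 700.357, 192.268], 'tool_rot': [-0.405, -3.115, 0.002], 'contact_force': [0.211, -0.684, 0.026], 'wrist_torque': [-0.054, -0.01, -0.02], 'grasp_force': 0.0, 'grip_width': 0.998} 18.8
side 48.66514617192697 251.6636216579314 189.55691377435292 [[0.742, -0.67, -0.006], [-0.487, -0.533, -0.692], [0.46, 0.517, -0.721]] [-418.3  344.5 1003.4]
top 49.93755644047514 255.99420270972624 195.92371810953708 [[-0.0, -1.0, 0.004], [-0.999, -0.0, -0.046], [0.046, -0.004, -0.999]] [ -34.   528.8 1254.6]
```

View pics/top0.png

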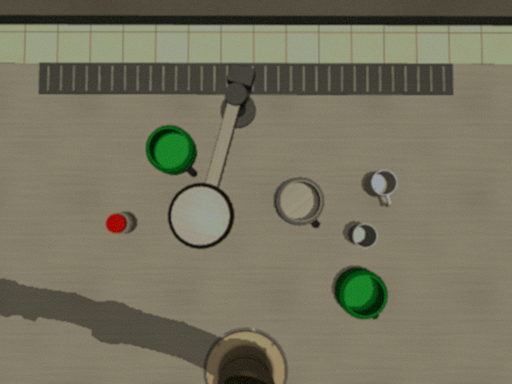

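View pics/side0.png

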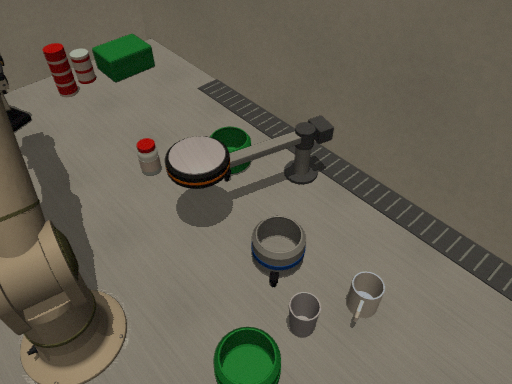

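The top view shows the basket lid at (201,215), its post hub at (237,95), and the steel server at (299,201). It also shows the sugar at (117,223), the mug at (383,183) and the pitcher at (364,235).

These could be taken for the server:
- green pot at (171,150)
- green pot at (361,293)
- steel pot at (299,201), which has the blue band at (278,260) in the side view

I choose the steel one with the blue band.

```bash
cat > h.py <<'E'
import numpy as np, cv2, pickle
def ray(c,u,v):
    R=np.array(c["R"]);t=np.array(c["t"]);f=192/np.tan(np.radians(c["vfov"]/2))
    d=R.T@np.array([(u-c["cx"])/f,(v-c["cy"])/f,1]); return -R.T@t,d
def onz(c,u,v,z):
    C,d=ray(c,u,v); return C+d*(z-C[2])/d[2]
def proj(c,X):
    R=np.array(c["R"]);t=np.array(c["t"]);f=192/np.tan(np.radians(c["vfov"]/2))
    p=R@np.array(X)+t; return p[:2]/p[2]*f+[c["cx"],c["cy"]]
def circ(c,mask,near,z):
    """largest contour near pixel -> hull points on plane z -> min enclosing circle"""
    cs,_=cv2.findContours(mask.astype(np.uint8),cv2.RETR_EXTERNAL,cv2.CHAIN_APPROX_NONE)
    cs=[k for k in cs if len(k)>15 and cv2.pointPolygonTest(cv2.convexHull(k),near,True)>-3]
    k=cv2.convexHull(max(cs,key=cv2.contourArea))[:,0]
    P=np.array([onz(c,u,v,z)[:2] for u,v in k],np.float32)
    (x,y),(a,b),_=cv2.fitEllipse(P); return np.round([x,y,a/2,b/2],1)
E
python3 - <<'E'
from h import *
c=pickle.load(open("top0.pkl","rb"));s=pickle.load(open("side0.pkl","rb"))
f=c["frame"];g=f.min(2); hsv=cv2.cvtColor(f,cv2.COLOR_RGB2HSV)
print("cam",ray(c,0,0)[0],ray(s,0,0)[0])
print("px", [hsv[y,x].tolist() for x,y in [(201,215),(299,201),(277,201),(284,215),(260,240),(237,93),(172,215),(250,150),(222,140)]])
print("lid",circ(c,g>130,(201,215),228))
print("bumper", circ(c,(f.max(2)<60),(201,215),212))
a=cv2.resize(f[60:260,130:410],None,fx=2.8,fy=2.8,interpolation=cv2.INTER_CUBIC)
cv2.imwrite("pics/crop.png",a[:,:,::-1])
E
```

```text
cam [ 470.64086406  -29.33253213 1277.62802263] [  16.17904688 -615.71801972  959.66848863]
px [[45, 19, 159], [21, 50, 152], [26, 50, 87], [25, 52, 88], [22, 54, 137], [19, 40, 70], [24, 33, 155], [22, 48, 133], [23, 45, 146]]
lid [469.6 109.2  71.   71.2]
bumper [469.7 109.8  83.5  83.8]
```

View pics/crop.png

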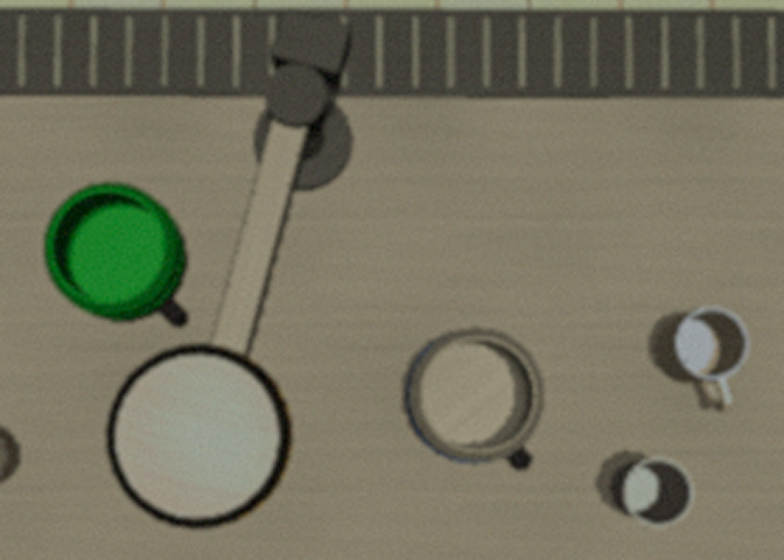

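The crop confirms the choice: the steel pot, with its blue edge visible, has its rim centred at crop (475,394). The hub top is at crop (300,95) and the lid at (199,435).

My plan is to cradle the bumper from the hub side between the two open fingers, keeping the fingertips above the beam. That lets the tool both push and brake while it follows the arc.

```bash
python3 - <<'E'
from h import *
c=pickle.load(open("top0.pkl","rb"));s=pickle.load(open("side0.pkl","rb"))
u=lambda x,y:(130+(x+.5)/2.8-.5,60+(y+.5)/2.8-.5)
hub=onz(c,*u(299,96),182);srv=onz(c,*u(475,394),100);print("hub",hub,"srv",srv)
# side: hub top, server rim, blue band, bumper ring
f=s["frame"];hsv=cv2.cvtColor(f,cv2.COLOR_RGB2HSV)
print("side lid",circ(s,(f.min(2)>115),(198,158),228))
b=((hsv[...,0]>100)&(hsv[...,0]<130)&(hsv[...,1]>120)); print("blue px",b.sum(),np.argwhere(b).mean(0)[::-1])
print("side proj hub",proj(s,hub),"srv",proj(s,srv),"srv foot",proj(s,[*srv[:2],0]))
# top: floor disc of server via radial gradient: inner-rim & outer fit
B=np.array([470,109.5]);
for H in (hub[:2],):
    d=B-H; print("dist",np.linalg.norm(d),"dir",d/np.linalg.norm(d), "srv dist",np.linalg.norm(srv[:2]-H))
    e=srv[:2]-H; print("ang to server deg",np.degrees(np.arctan2(e[1],e[0])-np.arctan2(d[1],d[0]))%360)
# foot plate of post, ground circle
print("foot",onz(c,*u(308,145),0))
a=np.hstack([cv2.resize(f[100:190,250:350],None,fx=4,fy=4,interpolation=cv2.INTER_CUBIC),cv2.resize(f[200:290,230:330],None,fx=4,fy=4,interpolation=cv2.INTER_CUBIC)])
cv2.imwrite("pics/crop2.png",a[:,:,::-1])
E
```

```text
hub [795.53499746  19.10143011 182.        ] srv [ 511.94717769 -157.55387656  100.        ]
side lid [463.6 101.8  72.2  72.6]
blue px 244 [247.24180328 244.20491803]
side proj hub [305.55284345 128.7366023 ] srv [277.76677725 232.60805335] srv foot [276.37625777 255.32534374]
dist 337.8534238548261 dir [-0.96353914  0.26756742] srv dist 334.109486390559
ang to server deg 47.43957445037182
foot [794.0366864   16.97394702   0.        ]
```

View pics/crop2.png

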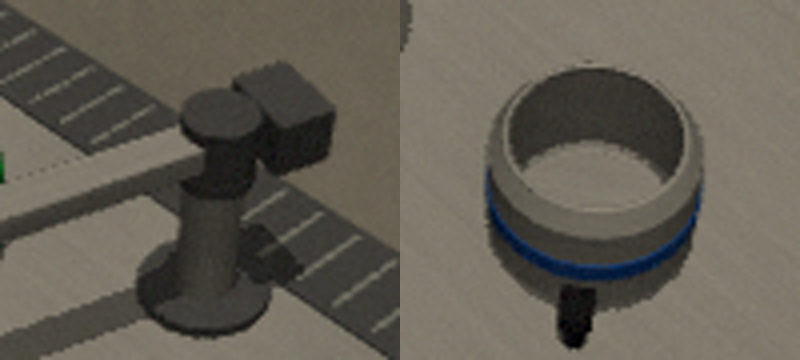

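The side crop shows the hub top at pixel (305,128.7), which matches the position found from the top view. The server mouth is at about (279,234.5), within a few mm of the top-view position, and its blue band is plain to see. The hinge is at (795.5, 19), the basket is at 164.5° from it and the swing to the server is about 47°. Next I lift and approach.

Emit:
step_arm(jaw=[-1, -1, -1, -1, -1], travel=[[0, 0, -0.035], [0, 0, -0.07], [-0.02, -0.02, -0.1], [-0.046, -0.044, -0.1], [-0.074, -0.07, -0.1]], turn=[[0, 0, 0], [0, 0, 0], [0, 0, 0], [0, 0, 0], [0, 0, 0.7]])

```text
clock: 0.52
ee_pos: [238.9, 614.7, 294.6]
tool_rot: [0.421, 3.113, 0.005]
contact_force: [1.1, 0.1, -0.1]
grip_width: 0.997
grasp_force: 0.0
```

Emit:
step_arm(jaw=[-1, -1, -1, -1, -1], travel=[[-0.028, -0.026, 0], [-0.056, -0.052, 0], [-0.084, -0.078, 0], [-0.112, -0.104, 0], [-0.14, -0.13, 0]], turn=[[0, 0, 0], [0, 0, 0], [0, 0, 0], [0, 0, 0], [0, 0, 0]])

```text
clock: 0.93
ee_pos: [339.8, 449.6, 292.9]
tool_rot: [-0.424, -3.113, 0.001]
contact_force: [0.0, -0.4, -0.4]
grip_width: 1.002
grasp_force: 0.0
```

```bash
cat >> h.py <<'E'
def tool(s):
    from scipy.spatial.transform import Rotation as Ro
    return np.array(s["ee_pos"]),Ro.from_rotvec(s["tool_rot"]).as_matrix()
HUB=np.array([795.5,19.1])
def rep(s):
    p,R=tool(s);d=p[:2]-HUB
    print("t",round(s["clock"],2),"p",p.round(1),"hub r",np.linalg.norm(d).round(1),"az",np.degrees(np.arctan2(d[1],d[0])).round(2),"toolx az",np.degrees(np.arctan2(R[1,0],R[0,0])).round(2),"F tool",(R.T@np.array(s["contact_force"])).round(2),"grip",s["grip_width"],"zdir",R[:,2].round(3))
E
python3 - <<'E'
from h import *; from workcell import readout
s=readout.get_state(); rep(s); p,R=tool(s)
for r in (230,):
    for az in (164.5,):
        T=np.array([*(HUB+r*np.array([np.cos(np.radians(az)),np.sin(np.radians(az))])),290]); print(R.T@(T-p))
c=pickle.load(open("side0.pkl","rb"));m=onz(c,279.2,234.4,100);print("mouth side",m,np.linalg.norm(m[:2]-HUB),np.degrees(np.arctan2(*(m[:2]-HUB)[::-1]))%360)
E
```

```text
t 0.93 p [339.8 449.6 292.9] hub r 626.9 az 136.63 toolx az 164.48 F tool [-0.14 -0.36  0.45] grip 1.002340216746089 zdir [-0. -0. -1.]
[-324.28092098 -292.93085953    3.03515191]
mouth side [ 510.60058441 -164.12704808  100.        ] 338.7326794853223 212.74624237609297
```

Emit:
step_arm(jaw=[-1, -1, -1, -1, -1], travel=[[-0.028, -0.025, 0], [-0.056, -0.05, 0], [-0.084, -0.075, 0], [-0.112, -0.1, 0], [-0.14, -0.125, 0]], turn=[[0, 0, 0], [0, 0, 0], [0, 0, 0], [0, 0, 0], [0, 0, 0]])

```text
clock: 1.35
ee_pos: [441.2, 291.8, 293.1]
tool_rot: [-0.424, -3.113, 0.0]
contact_force: [0.3, 0.0, 0.2]
grip_width: 1.005
grasp_force: 0.0
```

Emit:
step_arm(jaw=[-1, -1, -1, -1, -1], travel=[[-0.028, -0.025, 0], [-0.056, -0.05, 0], [-0.084, -0.075, 0], [-0.112, -0.1, 0], [-0.14, -0.125, 0]], turn=[[0, 0, 0], [0, 0, 0], [0, 0, 0], [0, 0, 0], [0, 0, 0]])

```text
clock: 1.77
ee_pos: [542.6, 133.9, 293.0]
tool_rot: [-0.424, -3.113, 0.0]
contact_force: [-0.2, 0.9, 0.1]
grip_width: 0.999
grasp_force: 0.0
```

Emit:
step_arm(jaw=[-1, -1, -1], travel=[[-0.02, -0.02, 0], [-0.035, -0.035, 0], [-0.035, -0.035, 0]], turn=[[0, 0, 0], [0, 0, 0], [0, 0, 0]])

```text
clock: 2.02
ee_pos: [568.2, 87.4, 292.9]
tool_rot: [0.434, 3.111, -0.003]
contact_force: [0.3, -0.4, 0.2]
grip_width: 0.999
grasp_force: 0.0
```

```bash
python3 - <<'E'
from h import *; from workcell import readout,cams
s=readout.get_state(); rep(s); p,R=tool(s)
T=np.array([*(HUB+230*np.array([np.cos(np.radians(164.5)),np.sin(np.radians(164.5))])),186]); print(R.T@(T-p))
c=cams.capture("wrist");cv2.imwrite("pics/wrist1.png",c["frame"][:,:,::-1]);pickle.dump(c,open("w1.pkl","wb"))
E
```

```text
t 2.02 p [568.2  87.4 292.9] hub r 237.4 az 163.27 toolx az 164.11 F tool [-0.39 -0.3  -0.19] grip 0.9989067677328309 zdir [ 0.001 -0.002 -1.   ]
[ -7.25291524  -4.81881166 106.91127921]
```

View pics/wrist1.png

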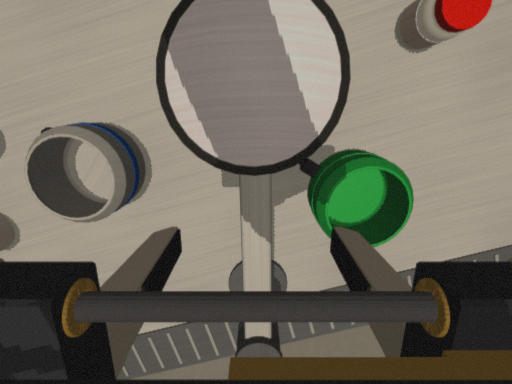

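The wrist view shows the beam running up the middle (column 257) with the fingers symmetric about it. The bumper ring is ahead, centred at about (253,72). I'll measure the basket's azimuth from this picture.

```bash
cat >> h.py <<'E'
def boomaz(c):
    f=c["frame"]; m=(f.max(2)<60)
    k=cv2.morphologyEx(m.astype(np.uint8),cv2.MORPH_OPEN,np.ones((3,3)))
    n,l,st,ce=cv2.connectedComponentsWithStats(k)
    u,v=proj(c,[470,109.5,212])
    return m
E
python3 - <<'E'
from h import *; from workcell import readout,cams
rep(readout.get_state())
c=cams.capture("wrist");rep(readout.get_state());f=c["frame"]
# outer radius points of bumper by radial scan on the lower half
u0,v0=proj(c,[470,109.5,212]);print("pred",u0,v0)
g=cv2.GaussianBlur(f.max(2),(3,3),0).astype(float)
P=[]
for a in np.radians(np.arange(5,176,3)):
    r=np.arange(85,130,.5);x=u0+r*np.cos(a);y=v0+r*np.sin(a)
    ok=(x>0)&(x<511)&(y>0)&(y<383); 
    if not ok.all(): continue
    z=cv2.remap(g.astype(np.float32),x.astype(np.float32)[None],y.astype(np.float32)[None],1)[0]
    i=np.where(z<50)[0]
    if len(i)==0: continue
    j=i[0]
    while j<len(z)-1 and z[j]<55: j+=1
    P.append(onz(c,x[j],y[j],212)[:2])
P=np.array(P)
from scipy.optimize import least_squares
S=least_squares(lambda q:np.hypot(*(P-q[:2]).T)-q[2],[470,110,86],loss="soft_l1"); q=S.x;print(len(P),"bumper",q,"rms",np.median(abs(S.fun)))
d=q[:2]-HUB;print("r",np.hypot(*d),"az",np.degrees(np.arctan2(d[1],d[0])))
E
```

```text
t 2.07 p [567.   90.1 292.8] hub r 239.2 az 162.74 toolx az 164.23 F tool [0.94 0.06 0.79] grip 0.9990556644800993 zdir [-0.    -0.001 -1.   ]
t 2.12 p [566.4  92.  292.7] hub r 240.5 az 162.34 toolx az 164.37 F tool [ 0.4  -0.27 -0.28] grip 1.0048892934792308 zdir [-0.001 -0.    -1.   ]
pred 246.86827160093048 82.93321829889764
57 bumper [471.59892837 112.37344235  83.29912856] rms 0.23249276111523898
r 337.06355372302806 az 163.93524374882313
```

Emit:
step_arm(jaw=[-1, -1, -1, -1, -1], travel=[[-0.01, -0.008, 0.02], [-0.01, -0.008, 0.05], [-0.01, -0.008, 0.08], [-0.01, -0.008, 0.1], [-0.01, -0.008, 0.106]], turn=[[0, 0, 0], [0, 0, 0], [0, 0, 0], [0, 0, 0], [0, 0, 0]])

```text
clock: 2.53
ee_pos: [571.5, 83.8, 184.0]
tool_rot: [-0.42, -3.108, 0.002]
contact_force: [-0.9, -0.6, -0.3]
grip_width: 0.998
grasp_force: 0.0
```

Emit:
step_arm(jaw=[-1, -1, -1, -1], travel=[[0, 0, 0], [0, 0, 0], [0, 0, 0], [0, 0, 0]], turn=[[0, 0, 0], [0, 0, 0], [0, 0, 0], [0, 0, 0]])

```text
clock: 2.87
ee_pos: [574.7, 82.6, 188.6]
tool_rot: [0.424, 3.111, 0.002]
contact_force: [1.1, -0.5, 0.1]
grip_width: 0.997
grasp_force: 0.0
```

```bash
python3 - <<'E'
from h import *; from workcell import readout,cams
rep(readout.get_state())
E
```

```text
t 2.87 p [574.7  82.6 188.6] hub r 229.8 az 163.95 toolx az 164.49 F tool [-1.18 -0.16 -0.09] grip 0.9974864079698451 zdir [ 0.002  0.001 -1.   ]
```

Emit:
step_arm(jaw=[-1, -1, -1, -1, -1], travel=[[0.003, 0, 0], [0.009, 0, 0], [0.015, 0, 0], [0.02, 0, 0], [0.022, 0, 0]], turn=[[0, 0, 0], [0, 0, 0], [0, 0, 0], [0, 0, 0], [0, 0, 0]])

```text
clock: 3.28
ee_pos: [551.6, 88.4, 187.3]
tool_rot: [-0.424, -3.112, -0.0]
contact_force: [-0.1, -0.2, -1.4]
grip_width: 1.001
grasp_force: 0.0
```

Emit:
step_arm(jaw=[-1, -1, -1, -1, -1], travel=[[0, 0, 0], [0, 0, 0], [0.001, 0, 0], [0.002, 0, 0], [0.003, 0, 0]], turn=[[0, 0, 0], [0, 0, 0], [0, 0, 0], [0, 0, 0], [0, 0, 0]])

```text
clock: 3.7
ee_pos: [549.9, 88.8, 187.1]
tool_rot: [0.425, 3.113, -0.0]
contact_force: [-0.2, -0.7, -0.1]
grip_width: 1.001
grasp_force: 0.0
```

```bash
python3 - <<'E'
from h import *; from workcell import readout,cams
rep(readout.get_state())
c=cams.capture("wrist");rep(readout.get_state());cv2.imwrite("pics/wrist2.png",c["frame"][:,:,::-1])
E
```

```text
t 3.7 p [549.9  88.8 187.1] hub r 255.3 az 164.15 toolx az 164.46 F tool [ 0.02 -0.74  0.11] grip 1.0007946538959889 zdir [ 0. -0. -1.]
t 3.75 p [549.7  88.9 187.1] hub r 255.5 az 164.15 toolx az 164.47 F tool [ 0.5   0.39 -0.47] grip 0.9957107259032398 zdir [-0. -0. -1.]
```

View pics/wrist2.png

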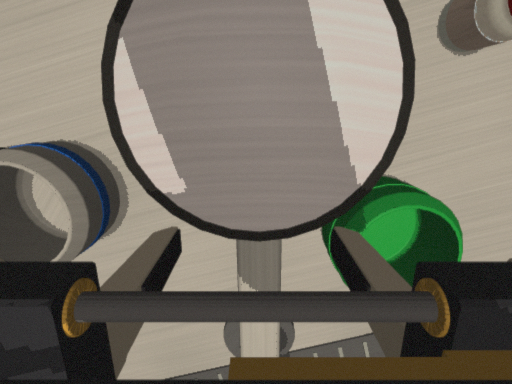

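The view shows the bumper centred at column ~258 between the fingertips (182 and 333), a few mm short of contact. I'll creep outwards.

Emit:
step_arm(jaw=[-1, -1, -1, -1, -1], travel=[[0.001, 0, 0], [0.002, 0, 0], [0.003, 0, 0], [0.0035, 0, 0], [0.004, 0, 0]], turn=[[0, 0, 0], [0, 0, 0], [0, 0, 0], [0, 0, 0], [0, 0, 0]])

```text
clock: 4.17
ee_pos: [546.0, 90.0, 187.2]
tool_rot: [0.424, 3.113, -0.0]
contact_force: [0.5, 0.2, 0.1]
grip_width: 0.997
grasp_force: 0.0
```

Emit:
step_arm(jaw=[-1, -1, -1], travel=[[0.0005, 0, 0], [0.001, 0, 0], [0.001, 0, 0]], turn=[[0, 0, 0], [0, 0, 0], [0, 0, 0]])

```text
clock: 4.42
ee_pos: [545.0, 90.3, 187.1]
tool_rot: [0.424, 3.113, 0.0]
contact_force: [-0.0, 0.7, 0.6]
grip_width: 0.997
grasp_force: 0.0
```

```bash
python3 - <<'E'
from h import *; from workcell import readout,cams
rep(readout.get_state())
E
```

```text
t 4.42 p [545.   90.3 187.1] hub r 260.4 az 164.14 toolx az 164.47 F tool [ 0.19  0.65 -0.57] grip 0.996695256865427 zdir [ 0.  0. -1.]
```

Emit:
step_arm(jaw=[-1, -1, -1, -1], travel=[[0.0005, 0, 0], [0.001, 0, 0], [0.0015, 0, 0], [0.0015, 0, 0]], turn=[[0, 0, 0], [0, 0, 0], [0, 0, 0], [0, 0, 0]])

```text
clock: 4.75
ee_pos: [543.5, 90.7, 187.1]
tool_rot: [-0.424, -3.113, 0.0]
contact_force: [0.5, -0.2, 0.9]
grip_width: 1.0
grasp_force: 0.0
```

Emit:
step_arm(jaw=[-1, -1, -1, -1], travel=[[0.0005, 0, 0], [0.001, 0, 0], [0.0015, 0, 0], [0.0015, 0, 0]], turn=[[0, 0, 0], [0, 0, 0], [0, 0, 0], [0, 0, 0]])

```text
clock: 5.08
ee_pos: [542.0, 91.1, 187.1]
tool_rot: [-0.424, -3.113, 0.0]
contact_force: [0.1, -0.5, 1.0]
grip_width: 0.997
grasp_force: 0.0
```

Emit:
step_arm(jaw=[-1, -1, -1, -1], travel=[[0.0005, 0, 0], [0.001, 0, 0], [0.0015, 0, 0], [0.0015, 0, 0]], turn=[[0, 0, 0], [0, 0, 0], [0, 0, 0], [0, 0, 0]])

```text
clock: 5.42
ee_pos: [540.6, 91.5, 187.2]
tool_rot: [-0.424, -3.113, 0.0]
contact_force: [-0.6, 0.1, -0.0]
grip_width: 1.0
grasp_force: 0.0
```

```bash
python3 - <<'E'
from h import *; from workcell import readout,cams
rep(readout.get_state())
c=cams.capture("wrist");rep(readout.get_state());cv2.imwrite("pics/wrist3.png",cv2.resize(c["frame"][150:350,130:390,::-1],None,fx=3,fy=3,interpolation=cv2.INTER_CUBIC))
E
```

```text
t 5.42 p [540.6  91.5 187.2] hub r 265.0 az 164.14 toolx az 164.48 F tool [ 0.6  -0.08  0.03] grip 0.9996360185806287 zdir [-0. -0. -1.]
t 5.47 p [540.7  91.4 187.1] hub r 264.9 az 164.15 toolx az 164.48 F tool [-0.34  0.27 -0.9 ] grip 0.9974494568098345 zdir [ 0. -0. -1.]
```

View pics/wrist3.png

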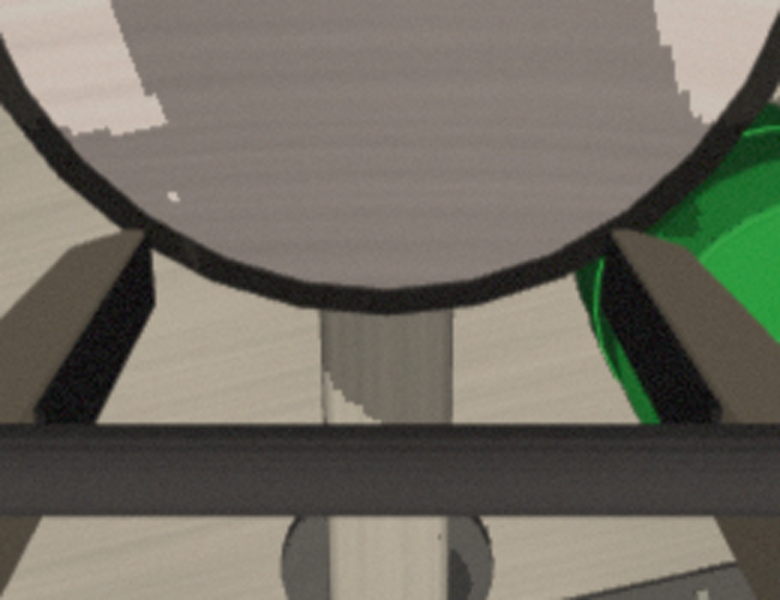

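Both fingertips are symmetric and nearly at the bumper edge, at crop (135,232) and (615,232). I'll continue in small steps.

Emit:
step_arm(jaw=[-1, -1, -1], travel=[[0.0005, 0, 0], [0.001, 0, 0], [0.001, 0, 0]], turn=[[0, 0, 0], [0, 0, 0], [0, 0, 0]])

```text
clock: 5.72
ee_pos: [539.6, 91.7, 187.1]
tool_rot: [-0.424, -3.113, 0.0]
contact_force: [-0.8, -1.1, -0.0]
grip_width: 0.999
grasp_force: 0.0
```

Emit:
step_arm(jaw=[-1, -1, -1], travel=[[0.0005, 0, 0], [0.001, 0, 0], [0.001, 0, 0]], turn=[[0, 0, 0], [0, 0, 0], [0, 0, 0]])

```text
clock: 5.97
ee_pos: [538.7, 92.0, 187.1]
tool_rot: [-0.424, -3.113, -0.0]
contact_force: [0.4, -0.5, -0.0]
grip_width: 0.997
grasp_force: 0.0
```

```bash
python3 - <<'E'
from h import *; from workcell import readout,cams
from scipy.optimize import least_squares
s=readout.get_state();rep(s);p,R=tool(s)
c=cams.capture("wrist");f=c["frame"];pickle.dump(c,open("w4.pkl","wb"))
print("cam at tool",R.T@(ray(c,0,0)[0]-p))
for y in (46.5,-46.5): print("tip corner px",[proj(c,p+R@np.array([x,y,0])).round(1).tolist() for x in (-7.5,7.5)])
g=f.max(2)
def fit(lo,hi,z):
    u0,v0=proj(c,[468,107,z]);P=[]
    for a in np.radians(np.arange(0,360,3)):
        x=u0+np.arange(100,220,.5)*np.cos(a);y=v0+np.arange(100,220,.5)*np.sin(a)
        k=(x>1)&(x<510)&(y>1)&(y<382)
        if k.sum()<20: continue
        zz=cv2.remap(g,x[k].astype(np.float32)[None],y[k].astype(np.float32)[None],1)[0].astype(int)
        i=np.where(zz<50)[0]
        if len(i)==0: continue
        j=i[0]
        if lo=="in":
            P.append(onz(c,x[k][j],y[k][j],z)[:2]);continue
        while j<len(zz)-1 and zz[j]<55:j+=1
        if j<len(zz)-1:P.append(onz(c,x[k][j],y[k][j],z)[:2])
    P=np.array(P)
    S=least_squares(lambda q:np.hypot(*(P-q[:2]).T)-q[2],[468,107,86],loss="soft_l1");print(lo,len(P),S.x.round(1),np.median(abs(S.fun)).round(2));return S.x
a=fit("in",0,228);b=fit("out",0,212)
for q in (a,b): print("in tool",(R.T@(np.array([q[0],q[1],187])-p)).round(1))
E
```

```text
t 5.97 p [538.7  92.  187.1] hub r 267.0 az 164.15 toolx az 164.48 F tool [-0.5  -0.42  0.01] grip 0.9965855766651441 zdir [-0.  0. -1.]
cam at tool [  78.47268992   -0.48415113 -192.4044015 ]
tip corner px [[320.7, 232.5], [322.1, 212.8]]
tip corner px [[190.5, 232.5], [189.2, 212.7]]
in 92 [470.2 112.1  71.3] 0.19
out 88 [470.6 112.1  84.2] 0.21
in tool [71.4  0.9  0.1]
in tool [71.   1.1  0.1]
```

```bash
python3 - <<'E'
from h import *
c=pickle.load(open("w4.pkl","rb"))
f=c["frame"]
a=np.hstack([cv2.resize(f[200:270,160:225],None,fx=6,fy=6,interpolation=cv2.INTER_CUBIC),cv2.resize(f[200:270,295:360],None,fx=6,fy=6,interpolation=cv2.INTER_CUBIC)])
a=np.clip(a.astype(float)*2,0,255).astype(np.uint8)
cv2.imwrite("pics/w4c.png",a[:,:,::-1])
E
```

```text
(no output)
```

View pics/w4c.png

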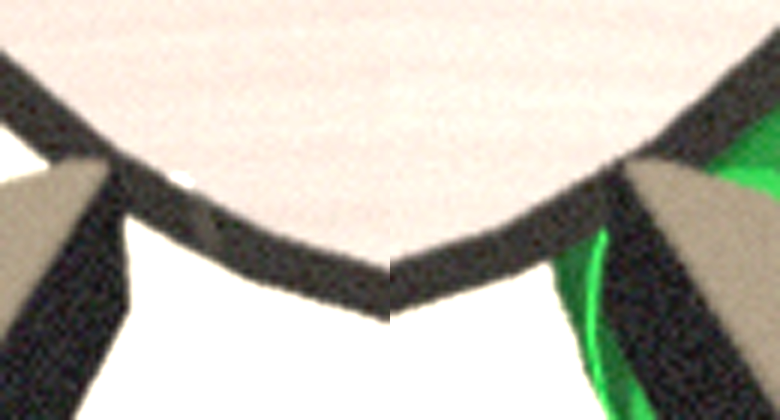

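The close crop suggests the visible finger ends lie nearly 27 mm above the reported TCP, just over the bumper top and close to the lid. I'll back off and check this in the side view.

Emit:
step_arm(jaw=[-1, -1, -1, -1], travel=[[-0.004, 0, 0], [-0.012, 0, 0], [-0.022, 0, 0], [-0.027, 0, 0]], turn=[[0, 0, 0], [0, 0, 0], [0, 0, 0], [0, 0, 0]])

```text
clock: 6.35
ee_pos: [566.7, 84.2, 187.3]
tool_rot: [0.425, 3.111, 0.0]
contact_force: [0.4, -1.4, 0.0]
grip_width: 1.0
grasp_force: 0.0
```

```bash
python3 - <<'E'
from h import *; from workcell import readout,cams
s=readout.get_state();c=cams.capture("side");rep(s);p,R=tool(s)
for z in (0,-27):
  for y in (-64,-46.5,46.5,64): print(z,y,[proj(c,p+R@np.array([x,y,z])).round(1).tolist() for x in (-7.5,7.5)])
u,v=proj(c,p);u,v=int(u),int(v);print(u,v)
f=c["frame"];u0,v0=u-55,v-70;a=cv2.resize(f[v0:v0+100,u0:u0+110],None,fx=6,fy=6,interpolation=cv2.INTER_CUBIC)
a=np.clip(a*1.5,0,255).astype(np.uint8)
for z,col in ((0,(255,0,0)),(-27,(0,255,0))):
  for y in (-46.5,46.5):
    for x in (-7.5,7.5):
      q=(proj(c,p+R@np.array([x,y,z]))-[u0,v0]+.5)*6; cv2.circle(a,(int(q[0]),int(q[1])),3,col,-1)
cv2.imwrite("pics/s5.png",a[:,:,::-1])
E
```

```text
t 6.35 p [566.7  84.2 187.3] hub r 237.8 az 164.11 toolx az 164.44 F tool [-0.73 -1.3  -0.05] grip 1.0004148566285695 zdir [ 0.001 -0.    -1.   ]
0 -64 [[244.2, 164.5], [239.2, 166.2]]
0 -46.5 [[241.4, 160.5], [236.4, 162.3]]
0 46.5 [[227.3, 140.8], [222.4, 142.4]]
0 64 [[224.8, 137.3], [220.0, 138.8]]
-27 -64 [[244.0, 156.9], [238.9, 158.7]]
-27 -46.5 [[241.2, 153.0], [236.1, 154.7]]
-27 46.5 [[226.8, 133.3], [221.9, 134.9]]
-27 64 [[224.3, 129.8], [219.4, 131.4]]
231 151
```

View pics/s5.png

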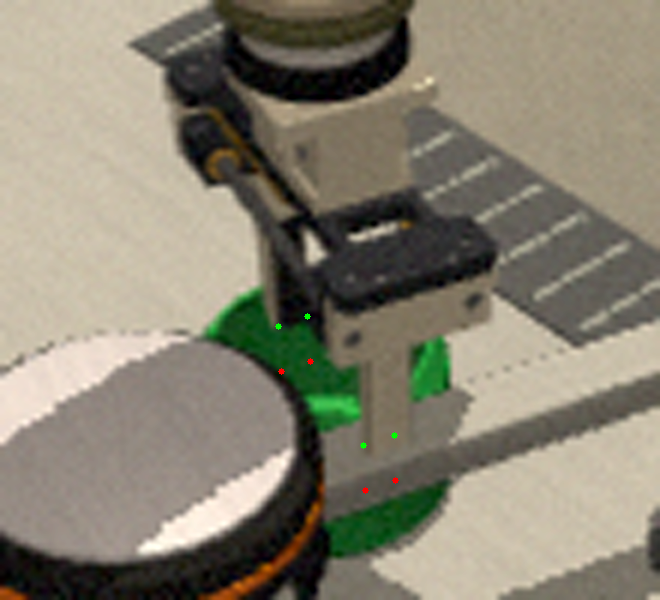

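The side view confirms it: the near finger ends at crop (385,452), close to the −27 mm marker, so the real tips are about 24 mm above the reported TCP. I'll lower 20 mm with the bumper clear (tips at z ≈ 191) and approach again.

Emit:
step_arm(jaw=[-1, -1, -1, -1, -1], travel=[[0, 0.001, 0.004], [0, 0.001, 0.01], [0, 0.001, 0.016], [0, 0.001, 0.02], [0, 0.001, 0.02]], turn=[[0, 0, 0], [0, 0, 0], [0, 0, 0], [0, 0, 0], [0, 0, 0]])

```text
clock: 6.82
ee_pos: [564.2, 85.7, 165.9]
tool_rot: [-0.424, -3.111, 0.001]
contact_force: [0.1, -0.1, 0.9]
grip_width: 1.001
grasp_force: 0.0
```

Emit:
step_arm(jaw=[-1, -1, -1, -1, -1], travel=[[0.002, 0, 0], [0.006, 0, 0], [0.01, 0, 0], [0.012, 0, 0], [0.012, 0, 0]], turn=[[0, 0, 0], [0, 0, 0], [0, 0, 0], [0, 0, 0], [0, 0, 0]])

```text
clock: 7.23
ee_pos: [552.9, 89.2, 167.4]
tool_rot: [0.424, 3.113, 0.0]
contact_force: [-0.7, -0.3, 0.1]
grip_width: 0.998
grasp_force: 0.0
```

Emit:
step_arm(jaw=[-1, -1, -1, -1, -1], travel=[[0.0005, 0, 0], [0.0015, 0, 0], [0.0025, 0, 0], [0.003, 0, 0], [0.003, 0, 0]], turn=[[0, 0, 0], [0, 0, 0], [0, 0, 0], [0, 0, 0], [0, 0, 0]])

```text
clock: 7.65
ee_pos: [550.5, 89.7, 167.1]
tool_rot: [-0.424, -3.113, 0.0]
contact_force: [-0.3, -0.3, -0.1]
grip_width: 1.0
grasp_force: 0.0
```

```bash
python3 - <<'E'
from h import *; from workcell import readout,cams
rep(readout.get_state())
E
```

```text
t 7.65 p [550.5  89.7 167.1] hub r 254.9 az 163.92 toolx az 164.47 F tool [ 0.21 -0.32  0.08] grip 1.0002803343793731 zdir [-0. -0. -1.]
```

Emit:
step_arm(jaw=[-1, -1, -1, -1], travel=[[0.0005, 0, 0], [0.001, 0, 0], [0.0015, 0, 0], [0.0015, 0, 0]], turn=[[0, 0, 0], [0, 0, 0], [0, 0, 0], [0, 0, 0]])

```text
clock: 7.98
ee_pos: [549.1, 90.1, 167.1]
tool_rot: [-0.424, -3.113, 0.0]
contact_force: [0.7, -0.7, 0.5]
grip_width: 1.0
grasp_force: 0.0
```

Emit:
step_arm(jaw=[-1, -1, -1, -1], travel=[[0.0005, 0, 0], [0.001, 0, 0], [0.0015, 0, 0], [0.0015, 0, 0]], turn=[[0, 0, 0], [0, 0, 0], [0, 0, 0], [0, 0, 0]])

```text
clock: 8.32
ee_pos: [547.6, 90.6, 167.1]
tool_rot: [-0.424, -3.113, 0.0]
contact_force: [-0.7, -0.2, 0.6]
grip_width: 0.999
grasp_force: 0.0
```

Emit:
step_arm(jaw=[-1, -1, -1, -1], travel=[[0.0005, 0, 0], [0.001, 0, 0], [0.001, 0, 0], [0.001, 0, 0]], turn=[[0, 0, 0], [0, 0, 0], [0, 0, 0], [0, 0, 0]])

```text
clock: 8.65
ee_pos: [547.2, 90.7, 167.2]
tool_rot: [0.424, 3.112, 0.0]
contact_force: [1.3, -1.0, -0.4]
grip_width: 0.999
grasp_force: 1.0
```

```bash
python3 - <<'E'
from h import *; from workcell import readout,cams
s=readout.get_state();rep(s);print(s["grasp_force"],s["wrist_torque"])
E
```

```text
t 8.65 p [547.2  90.7 167.2] hub r 258.4 az 163.92 toolx az 164.47 F tool [-1.47 -0.6   0.39] grip 0.9987432878522273 zdir [ 0.001 -0.    -1.   ]
1.0163237527012825 [-0.19502565 -0.54542562  0.04336954]
```

Emit:
step_arm(jaw=[-1, -1, -1], travel=[[0.0003, 0, 0], [0.0005, 0, 0], [0.0005, 0, 0]], turn=[[0, 0, 0], [0, 0, 0], [0, 0, 0]])

```text
clock: 8.9
ee_pos: [547.1, 90.8, 167.3]
tool_rot: [0.425, 3.111, 0.0]
contact_force: [4.4, -1.4, -0.7]
grip_width: 0.997
grasp_force: 2.2
```

```bash
python3 - <<'E'
from h import *; from workcell import readout,cams
s=readout.get_state();rep(s);print(s["grasp_force"],s["wrist_torque"])
E
```

```text
t 8.9 p [547.1  90.8 167.3] hub r 258.5 az 163.9 toolx az 164.46 F tool [-4.61 -0.2   0.71] grip 0.9966622956990511 zdir [ 0.002 -0.    -1.   ]
2.1688364446163177 [-0.353376   -1.13922267 -0.03070993]
```

Contact is symmetric, with 4.6 N radial and no net tangential force, so the bumper is cradled. I'll compute the arc rows: raised-cosine ramp-up over 15 rows, 15 rows cruise at 1.48°/row (0.105 m/s), and ramp-down over 20 rows.

```bash
cat > plan.py <<'E'
import numpy as np
w=1.48
def prof(k): # cumulative deg after k rows
    if k<=15: return w*(k/2-15/(2*np.pi)*np.sin(np.pi*k/15))
    if k<=30: return w*7.5+w*(k-15)
    j=min(k-30,20); return w*22.5+w*(j/2+20/(2*np.pi)*np.sin(np.pi*j/20))
hx,hy=-260.2,-2.5
for c in range(10):
    t=[];a=[]
    for i in range(1,6):
        f=prof(5*c+i)-prof(5*c);r=np.radians(f);t.append([round((hx*(1-np.cos(r))-hy*np.sin(r))/1e3,5),round((hx*np.sin(r)+hy*(1-np.cos(r)))/1e3,5)]);a.append(round(-f,2))
    print(c,t,a)
print(prof(50))
E
python3 plan.py
```

```text
0 [[np.float64(0.0), np.float64(-2e-05)], [np.float64(0.0), np.float64(-0.00019)], [np.float64(1e-05), np.float64(-0.00065)], [np.float64(1e-05), np.float64(-0.00152)], [np.float64(1e-05), np.float64(-0.00291)]] [np.float64(-0.01), np.float64(-0.04), np.float64(-0.14), np.float64(-0.33), np.float64(-0.64)]
1 [[np.float64(1e-05), np.float64(-0.002)], [np.float64(0.0), np.float64(-0.00466)], [np.float64(-5e-05), np.float64(-0.00802)], [np.float64(-0.00016), np.float64(-0.01208)], [np.float64(-0.00038), np.float64(-0.0168)]] [np.float64(-0.44), np.float64(-1.03), np.float64(-1.77), np.float64(-2.66), np.float64(-3.7)]
2 [[np.float64(-0.0), np.float64(-0.00533)], [np.float64(-0.00013), np.float64(-0.01118)], [np.float64(-0.00042), np.float64(-0.01744)], [np.float64(-0.00088), np.float64(-0.02398)], [np.float64(-0.00151), np.float64(-0.03065)]] [np.float64(-1.17), np.float64(-2.46), np.float64(-3.84), np.float64(-5.29), np.float64(-6.76)]
3 [[np.float64(-2e-05), np.float64(-0.00672)], [np.float64(-0.00022), np.float64(-0.01344)], [np.float64(-0.00059), np.float64(-0.02015)], [np.float64(-
[... 1308 characters left out ...]
64(-3.37), np.float64(-4.28), np.float64(-5.08)]
8 [[np.float64(1e-05), np.float64(-0.0031)], [np.float64(-1e-05), np.float64(-0.00567)], [np.float64(-4e-05), np.float64(-0.00775)], [np.float64(-8e-05), np.float64(-0.00936)], [np.float64(-0.00011), np.float64(-0.01054)]] [np.float64(-0.68), np.float64(-1.25), np.float64(-1.71), np.float64(-2.06), np.float64(-2.32)]
9 [[np.float64(1e-05), np.float64(-0.00081)], [np.float64(1e-05), np.float64(-0.00131)], [np.float64(1e-05), np.float64(-0.00157)], [np.float64(1e-05), np.float64(-0.00166)], [np.float64(1e-05), np.float64(-0.00168)]] [np.float64(-0.18), np.float64(-0.29), np.float64(-0.34), np.float64(-0.37), np.float64(-0.37)]
48.099999999999994
```

Emit:
step_arm(jaw=[-1, -1, -1, -1, -1], travel=[[0, 0, 0], [0, -0.0002, 0], [0, -0.0007, 0], [0, -0.0015, 0], [0, -0.0029, 0]], turn=[[0, 0, -0.01], [0, 0, -0.04], [0, 0, -0.14], [0, 0, -0.33], [0, 0, -0.64]])

```text
clock: 9.32
ee_pos: [546.4, 88.1, 167.3]
tool_rot: [0.407, 3.113, 0.001]
contact_force: [5.1, -1.3, -2.1]
grip_width: 1.002
grasp_force: 2.4
```

Emit:
step_arm(jaw=[-1, -1, -1, -1, -1], travel=[[0, -0.002, 0], [0, -0.0047, 0], [-0.0001, -0.008, 0], [-0.0002, -0.0121, 0], [-0.0004, -0.0168, 0]], turn=[[0, 0, -0.44], [0, 0, -1.03], [0, 0, -1.77], [0, 0, -2.66], [0, 0, -3.7]])

```text
clock: 9.73
ee_pos: [542.8, 71.8, 167.4]
tool_rot: [0.306, 3.124, 0.001]
contact_force: [7.0, -1.4, -3.2]
grip_width: 0.997
grasp_force: 2.9
```

Emit:
step_arm(jaw=[-1, -1, -1, -1, -1], travel=[[-0.0002, -0.0053, 0], [-0.0005, -0.0112, 0], [-0.0009, -0.0174, 0], [-0.0015, -0.024, 0], [-0.0023, -0.0307, 0]], turn=[[0, 0, -1.17], [0, 0, -2.46], [0, 0, -3.84], [0, 0, -5.29], [0, 0, -6.76]])

```text
clock: 10.15
ee_pos: [539.1, 41.2, 167.4]
tool_rot: [0.119, 3.137, 0.001]
contact_force: [6.2, -0.3, -2.5]
grip_width: 0.999
grasp_force: 2.8
```

Emit:
step_arm(jaw=[-1, -1, -1, -1, -1], travel=[[-0.0002, -0.0067, 0], [-0.0006, -0.0134, 0], [-0.0011, -0.0201, 0], [-0.0018, -0.0268, 0], [-0.0027, -0.0335, 0]], turn=[[0, 0, -1.48], [0, 0, -2.96], [0, 0, -4.44], [0, 0, -5.92], [0, 0, -7.4]])

```text
clock: 10.57
ee_pos: [539.1, 7.8, 167.4]
tool_rot: [-0.084, 3.138, 0.001]
contact_force: [6.2, -0.1, -3.1]
grip_width: 0.998
grasp_force: 2.7
```

Emit:
step_arm(jaw=[-1, -1, -1, -1, -1], travel=[[-0.0003, -0.0067, 0], [-0.0007, -0.0134, 0], [-0.0012, -0.0201, 0], [-0.002, -0.0268, 0], [-0.0029, -0.0335, 0]], turn=[[0, 0, -1.48], [0, 0, -2.96], [0, 0, -4.44], [0, 0, -5.92], [0, 0, -7.4]])

```text
clock: 10.98
ee_pos: [543.5, -25.4, 167.3]
tool_rot: [-0.287, 3.127, 0.001]
contact_force: [4.4, 0.7, -1.1]
grip_width: 0.999
grasp_force: 2.3
```

Emit:
step_arm(jaw=[-1, -1, -1, -1, -1], travel=[[-0.0002, -0.0067, 0], [-0.0005, -0.0134, 0], [-0.001, -0.0201, 0], [-0.0017, -0.0268, 0], [-0.0025, -0.0335, 0]], turn=[[0, 0, -1.48], [0, 0, -2.96], [0, 0, -4.44], [0, 0, -5.92], [0, 0, -7.4]])

```text
clock: 11.4
ee_pos: [552.0, -57.6, 167.3]
tool_rot: [-0.488, 3.102, 0.001]
contact_force: [3.3, 1.6, -0.8]
grip_width: 0.996
grasp_force: 2.4
```

Emit:
step_arm(jaw=[-1, -1, -1, -1, -1], travel=[[-0.0001, -0.0067, 0], [-0.0004, -0.0133, 0], [-0.0009, -0.0198, 0], [-0.0015, -0.026, 0], [-0.0022, -0.0319, 0]], turn=[[0, 0, -1.48], [0, 0, -2.94], [0, 0, -4.36], [0, 0, -5.73], [0, 0, -7.03]])

```text
clock: 11.82
ee_pos: [564.0, -87.2, 167.3]
tool_rot: [-0.677, 3.066, 0.001]
contact_force: [4.7, 2.1, -1.6]
grip_width: 1.001
grasp_force: 2.4
```

Emit:
step_arm(jaw=[-1, -1, -1, -1, -1], travel=[[-0.0001, -0.0055, 0], [-0.0003, -0.0107, 0], [-0.0005, -0.0153, 0], [-0.0009, -0.0194, 0], [-0.0012, -0.023, 0]], turn=[[0, 0, -1.22], [0, 0, -2.35], [0, 0, -3.37], [0, 0, -4.28], [0, 0, -5.08]])

```text
clock: 12.23
ee_pos: [574.7, -107.4, 167.3]
tool_rot: [-0.813, 3.033, 0.001]
contact_force: [5.2, 2.3, -1.4]
grip_width: 1.0
grasp_force: 2.6
```

Emit:
step_arm(jaw=[-1, -1, -1, -1, -1], travel=[[0, -0.0031, 0], [0, -0.0057, 0], [-0.0001, -0.0078, 0], [-0.0002, -0.0094, 0], [-0.0002, -0.0105, 0]], turn=[[0, 0, -0.68], [0, 0, -1.25], [0, 0, -1.71], [0, 0, -2.06], [0, 0, -2.32]])

```text
clock: 12.65
ee_pos: [580.1, -116.2, 167.4]
tool_rot: [-0.873, 3.016, 0.001]
contact_force: [5.0, 2.5, -1.0]
grip_width: 0.999
grasp_force: 2.7
```

Emit:
step_arm(jaw=[-1, -1, -1, -1, -1], travel=[[0, -0.0008, 0], [0, -0.0013, 0], [0, -0.0016, 0], [0, -0.0017, 0], [0, -0.0017, 0]], turn=[[0, 0, -0.18], [0, 0, -0.29], [0, 0, -0.34], [0, 0, -0.37], [0, 0, -0.37]])

```text
clock: 13.07
ee_pos: [580.9, -117.4, 167.3]
tool_rot: [-0.882, 3.013, 0.001]
contact_force: [4.6, 2.0, -0.9]
grip_width: 0.998
grasp_force: 2.6
```

```bash
python3 - <<'E'
from h import *; from workcell import readout,cams
s=readout.get_state();rep(s);print(s["grasp_force"])
p,R=tool(s);b=p+R@np.array([79.8,0,0]);print("basket est",b[:2],"to server",np.array([511.3,-161])-b[:2])
for n in("top","side"):
    c=cams.capture(n);pickle.dump(c,open(n+"1.pkl","wb"))
    f=c["frame"]
    if n=="top":
        for th in(110,130): print("lid",circ(c,f.min(2)>th,tuple(proj(c,[*b[:2],228])),228))
rep(readout.get_state())
E
```

```text
t 13.07 p [ 580.9 -117.4  167.3] hub r 254.3 az -147.54 toolx az -147.37 F tool [-4.97 -0.82  0.87] grip 0.998101432888341 zdir [ 0.001  0.001 -1.   ]
2.6311627216637135
basket est [ 513.70130558 -160.42554315] to server [-2.40130558 -0.57445685]
lid [ 507.9 -159.   459.4 4005.3]Traceback (most recent call last):
  File "<stdin>", line 8, in <module>
  File "h.py", line 14, in circ
    k=cv2.convexHull(max(cs,key=cv2.contourArea))[:,0]
                     ~~~^^^^^^^^^^^^^^^^^^^^^^^^
ValueError: max() iterable argument is empty
```

The basket is held with its estimated axis 2–3 mm from the server's. I'll check for residual oscillation by logging the wrist view over about 1.2 s.

```bash
cat > osc.py <<'E'
from h import *; from workcell import readout,cams
from scipy.optimize import least_squares
import sys
def lidfit(c,b):
    g=c["frame"].max(2);u0,v0=proj(c,[*b,228]);P=[];rr=np.arange(100,200,.25)
    for a in np.radians(np.arange(0,360,3)):
        x=u0+rr*np.cos(a);y=v0+rr*np.sin(a);k=(x>1)&(x<510)&(y>1)&(y<382)
        if k.sum()<40: continue
        z=cv2.remap(g,x[k].astype(np.float32)[None],y[k].astype(np.float32)[None],1)[0].astype(int)
        i=np.where(z<55)[0]
        if len(i): P.append(onz(c,x[k][i[0]],y[k][i[0]],228)[:2])
    P=np.array(P);S=least_squares(lambda q:np.hypot(*(P-q[:2]).T)-q[2],[*b,72],loss="soft_l1");return S.x
if __name__=="__main__":
    n=int(sys.argv[1]);s=readout.get_state();p,R=tool(s);b0=(p+R@np.array([79.8,0,0]))[:2] if len(sys.argv)<3 else np.array([513,-160.])
    for i in range(n):
        s=readout.get_state();c=cams.capture("wrist");q=lidfit(c,b0);d=R.T@np.array([q[0]-b0[0],q[1]-b0[1],0]);F=R.T@np.array(s["contact_force"])
        print(round(s["clock"],2),"lid",q.round(1),"tan",d[1].round(2),"rad",d[0].round(2),"F",F.round(1))
E
python3 osc.py 20
```

```text
13.12 lid [ 514.7 -162.    70.4] tan -1.88 rad -0.02 F [-4.4  1.2  0.7]
13.17 lid [ 514.7 -162.    70.4] tan -1.86 rad -0.03 F [-5.8  0.2  1.3]
13.22 lid [ 514.7 -162.    70.4] tan -1.86 rad -0.02 F [-5.6 -0.4  1. ]
13.27 lid [ 514.7 -162.    70.4] tan -1.86 rad -0.03 F [-5.6  0.3  1. ]
13.32 lid [ 514.8 -162.    70.4] tan -1.86 rad -0.04 F [-4.9  0.1  1.3]
13.37 lid [ 514.7 -162.    70.4] tan -1.85 rad -0.02 F [-6.1 -0.2  1.6]
13.42 lid [ 514.7 -162.    70.4] tan -1.85 rad -0.03 F [-5.4 -0.5  1.2]
13.47 lid [ 514.7 -162.    70.4] tan -1.86 rad -0.04 F [-5.5  0.1  0.8]
13.52 lid [ 514.7 -162.    70.4] tan -1.86 rad -0.03 F [-6.1  0.1  0.1]
13.57 lid [ 514.7 -162.    70.4] tan -1.85 rad -0.04 F [-5.3  0.4  0.9]
13.62 lid [ 514.7 -162.    70.4] tan -1.85 rad -0.03 F [-5.7 -0.8  0.6]
13.67 lid [ 514.7 -162.    70.4] tan -1.86 rad -0.03 F [-5.4 -0.1  1.1]
13.72 lid [ 514.7 -162.    70.4] tan -1.86 rad -0.03 F [-5.6 -0.4  0.2]
13.77 lid [ 514.7 -162.    70.4] tan -1.85 rad -0.03 F [-5.3 -1.   1. ]
13.82 lid [ 514.7 -161.9   70.4] tan -1.85 rad -0.05 F [-6.5 -0.8  1.1]
13.87 lid [ 514.7 -162.    70.4] tan -1.84 rad -0.03 F [-4.7 -0.8  0.2]
13.92 lid [ 514.7 -162.    70.4] tan -1.86 rad -0.03 F [-6.1 -0.9  0.8]
13.97 lid [ 514.7 -162.    70.4] tan -1.86 rad -0.03 F [-6.8 -0.   0.6]
14.02 lid [ 514.7 -162.    70.4] tan -1.85 rad -0.03 F [-5.4 -1.   1.3]
14.07 lid [ 514.7 -162.    70.4] tan -1.85 rad -0.04 F [-5.7 -0.   0.2]
```

There's no residual motion. I'll withdraw straight towards the hub, then lift clear.

Emit:
step_arm(jaw=[-1, -1, -1, -1, -1], travel=[[-0.001, 0, 0], [-0.004, 0, 0], [-0.01, 0, 0], [-0.019, 0, 0], [-0.03, 0, 0]], turn=[[0, 0, 0], [0, 0, 0], [0, 0, 0], [0, 0, 0], [0, 0, 0]])

```text
clock: 14.53
ee_pos: [605.4, -102.4, 167.1]
tool_rot: [0.88, -3.015, -0.0]
contact_force: [-0.3, 0.8, -0.7]
grip_width: 1.0
grasp_force: 0.0
```

Emit:
step_arm(jaw=[-1, -1, -1, -1, -1], travel=[[-0.008, 0, 0], [-0.01, 0, -0.01], [-0.01, 0, -0.03], [-0.01, 0, -0.055], [-0.01, 0, -0.08]], turn=[[0, 0, 0], [0, 0, 0], [0, 0, 0], [0, 0, 0], [0, 0, 0]])

```text
clock: 14.95
ee_pos: [613.5, -96.9, 248.3]
tool_rot: [0.881, -3.014, -0.001]
contact_force: [0.6, 0.4, -0.6]
grip_width: 1.004
grasp_force: 0.0
```

Emit:
step_arm(jaw=[-1, -1, -1, -1, -1], travel=[[0, 0, -0.02], [0, 0, -0.03], [0, 0, -0.03], [0, 0, -0.03], [0, 0, -0.03]], turn=[[0, 0, 0], [0, 0, 0], [0, 0, 0], [0, 0, 0], [0, 0, 0]])

```text
clock: 15.37
ee_pos: [613.0, -97.1, 275.9]
tool_rot: [0.881, -3.014, -0.001]
contact_force: [-1.0, 0.4, -0.3]
grip_width: 1.002
grasp_force: 0.0
```

```bash
sed -i 's/np.arange(100,200,.25)/np.arange(60,200,.25)/' osc.py; python3 osc.py 3 x; python3 - <<'E'
from h import *; from workcell import cams
c=cams.capture("top");cv2.imwrite("pics/end.png",cv2.resize(c["frame"][60:260,180:400,::-1],None,fx=3,fy=3))
E
```

```text
15.37 lid [ 515.6 -160.7   72.7] tan -2.0 rad -1.82 F [0.6 0.9 0.3]
15.42 lid [ 515.6 -160.7   72.7] tan -2.0 rad -1.85 F [-0.2 -0.   0.4]
15.47 lid [ 515.6 -160.7   72.7] tan -2.0 rad -1.86 F [ 0.3 -0.2  0.8]
```

View pics/end.png

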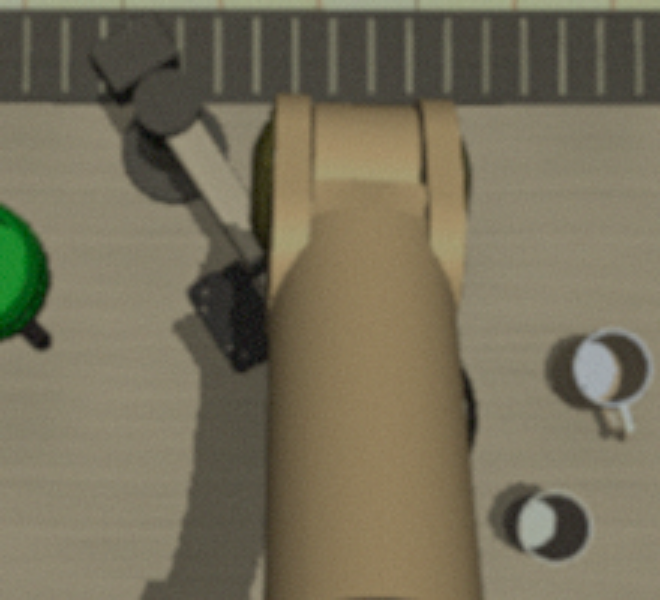

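The arm hides the basket from the top camera, and the mug and pitcher are untouched. The wrist view puts the still basket at about (515,−161), within 5 mm of the server's axis. I'll wait about 3 s with the gripper clear.

Emit:
step_arm(jaw=[-1, -1, -1, -1, -1], travel=[[0, 0, 0], [0, 0, 0], [0, 0, 0], [0, 0, 0], [0, 0, 0]], turn=[[0, 0, 0], [0, 0, 0], [0, 0, 0], [0, 0, 0], [0, 0, 0]])

```text
clock: 15.98
ee_pos: [613.7, -97.2, 277.1]
tool_rot: [-0.881, 3.015, -0.0]
contact_force: [0.2, -0.5, 0.7]
grip_width: 1.0
grasp_force: 0.0
```

Emit:
step_arm(jaw=[-1, -1, -1, -1, -1], travel=[[0, 0, 0], [0, 0, 0], [0, 0, 0], [0, 0, 0], [0, 0, 0]], turn=[[0, 0, 0], [0, 0, 0], [0, 0, 0], [0, 0, 0], [0, 0, 0]])

```text
clock: 16.4
ee_pos: [613.7, -97.2, 277.2]
tool_rot: [-0.881, 3.015, -0.0]
contact_force: [-0.1, -1.1, 0.3]
grip_width: 1.0
grasp_force: 0.0
```

Emit:
step_arm(jaw=[-1, -1, -1, -1, -1], travel=[[0, 0, 0], [0, 0, 0], [0, 0, 0], [0, 0, 0], [0, 0, 0]], turn=[[0, 0, 0], [0, 0, 0], [0, 0, 0], [0, 0, 0], [0, 0, 0]])

```text
clock: 16.82
ee_pos: [613.7, -97.1, 277.1]
tool_rot: [-0.881, 3.016, 0.0]
contact_force: [0.3, -0.4, -0.1]
grip_width: 1.0
grasp_force: 0.0
```

Emit:
step_arm(jaw=[-1, -1, -1, -1, -1], travel=[[0, 0, 0], [0, 0, 0], [0, 0, 0], [0, 0, 0], [0, 0, 0]], turn=[[0, 0, 0], [0, 0, 0], [0, 0, 0], [0, 0, 0], [0, 0, 0]])

```text
clock: 17.23
ee_pos: [613.7, -97.2, 277.2]
tool_rot: [-0.881, 3.016, -0.0]
contact_force: [0.2, -0.2, -0.6]
grip_width: 1.004
grasp_force: 0.0
```

Emit:
step_arm(jaw=[-1, -1, -1, -1, -1], travel=[[0, 0, 0], [0, 0, 0], [0, 0, 0], [0, 0, 0], [0, 0, 0]], turn=[[0, 0, 0], [0, 0, 0], [0, 0, 0], [0, 0, 0], [0, 0, 0]])

```text
clock: 17.65
ee_pos: [613.7, -97.2, 277.1]
tool_rot: [0.881, -3.015, 0.0]
contact_force: [0.1, -1.1, 0.2]
grip_width: 1.0
grasp_force: 0.0
```

Emit:
step_arm(jaw=[-1, -1, -1, -1, -1], travel=[[0, 0, 0], [0, 0, 0], [0, 0, 0], [0, 0, 0], [0, 0, 0]], turn=[[0, 0, 0], [0, 0, 0], [0, 0, 0], [0, 0, 0], [0, 0, 0]])

```text
clock: 18.07
ee_pos: [613.7, -97.2, 277.2]
tool_rot: [-0.881, 3.015, -0.0]
contact_force: [-0.4, 0.7, -0.4]
grip_width: 0.998
grasp_force: 0.0
```

Emit:
step_arm(jaw=[-1, -1, -1, -1, -1], travel=[[0, 0, 0], [0, 0, 0], [0, 0, 0], [0, 0, 0], [0, 0, 0]], turn=[[0, 0, 0], [0, 0, 0], [0, 0, 0], [0, 0, 0], [0, 0, 0]])

```text
clock: 18.48
ee_pos: [613.7, -97.2, 277.1]
tool_rot: [-0.881, 3.016, -0.0]
contact_force: [0.4, -0.1, 0.7]
grip_width: 1.001
grasp_force: 0.0
```

```bash
python3 osc.py 2 x && python3 -c "
from workcell import robot
print(robot.hand_in())"
```

```text
18.48 lid [ 515.7 -160.7   72.7] tan -1.98 rad -1.89 F [-0.2 -0.3 -0.7]
18.53 lid [ 515.7 -160.7   72.7] tan -1.99 rad -1.88 F [ 0.4 -0.6  0.5]
the job is handed in; nothing more can be done
None
```

I handed the job in (no verdict was returned): the basket was swung at about 0.1 m/s by its bumper, stopped gently about 5 mm from the server's axis by my measurements, and stayed still for over 3 s with the gripper clear.

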